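# Clamp a cube mould on the compaction table with its cam lock

### The job

Slide the blue cube mould along its rails towards the yellow cam disc until its hooked bolt lies in the cam's open mouth, then turn the disc clockwise by its red crank post, up to about half a turn, so that the hook draws the bolt in and the mould sits tight on the rubber stop. Stop when it has gone firm, without overstraining the bolt; then let go, and leave the glassware and the steel bowl alone.

Things in the scene. Friction and masses are not known exactly. Their poses are not given: they have to be found in the camera images.
- platform: fixed green clamping platform of the compaction table, 345 x 120 mm, top 30 mm above the work surface. Origin on the work surface under its middle. Its x axis runs along the rails from the cam to the mould; z up. Cam axis at x = -100 mm, y = 0. Two steel guide rails (14 mm high, 73 mm apart) run from x = -4 to 180 mm
- stop_mean (a point): average place of the face of the stop that the mould's front meets, fixed to the platform 78 mm from the cam axis; the real face is up to 3.2 mm nearer or farther each time. It is two black rubber pads, and between them two brass spring plungers standing 2.5 mm proud of the pads: light, about 3 N together to start moving, then 0.5 N/mm
- cam_axis (a point): point on the upright axis of the yellow cam disc (100 mm diameter, fixed to the platform, turns only), on the disc's upper face, 46 mm above the work surface
- crank_post (a point): centre of the red upright crank post on the disc: a round sleeve that spins freely on its pin, 14 mm diameter, 40 mm tall (46 to 86 mm above the work surface), 42 mm from the cam axis. Seen from above it starts on the platform's -y side and goes round the side away from the mould to its +y side as the disc turns clockwise
- cam (a joint): disc angle (rad): 0 = mouth open to the mould, grows clockwise from above, range -0.35 to 3.6, starts -0.3 to 0.3, stays where left. The hook catches from about 0.75 and draws 5 mm per rad. Force along the post's path, turned slowly: under 4 N free, 4 to 8 N against the plungers; rubber is met anywhere from 1.5 to 2.9 rad, then 10 N or more per rad. Tight is 9 to 11 N; past 13 N overstrains the bolt
- hook: the cam disc with its steel spiral hook, a curved rib 10 mm high and 6 mm thick standing on the disc; origin on the cam axis at the disc's underside, 38 mm above the work surface; turns with the disc. The rib's inner face is 27 mm from the axis at the leading end beside the mouth and falls to about 11 mm at the tail
- bolt_pin (a point): centre of the exposed part of the hooked bolt's pin: steel pin of 8 mm diameter that points down from the end of the bolt, 53 mm above the work surface, on the mould's centre line, 62 mm ahead of the mould's front face. It has entered the cam's mouth when it is less than 23 mm horizontally from the cam axis (the hook misses it farther out)
- mould_centre (a point): centre (half-way up) of the blue two-compartment cube mould, loose on the platform between the rails: 126 mm long (along the rails) x 70 wide x 56 high, open at the top, walls 9 mm, 0.5 to 0.8 kg; its underside is 30 mm and its rim 86 mm above the work surface; it slides on greased rails with 1 to 3 N. Its flat back face is 63 mm from this point, on the side away from the cam
- mould: the same mould, origin at the centre of its underside; its -x axis points along the bolt towards the cam
- cylinder: bystander: clear measuring cylinder, 175 mm tall, 64 mm foot; origin under its foot
- beaker: bystander: glass beaker, 68 mm across, 85 mm tall; origin under its base
- bowl: bystander: steel bowl, 100 mm across, 45 mm tall; origin under its base
Things that resemble listed ones, but are neither listed nor needed, are in the scene too. Of the things shaped like the mould, the blue one is meant.

How it is judged:
On the way:
1. the bolt's pin lies inside the open mouth of the cam (horizontal distance between bolt_pin and cam_axis below 0.0235 m and value of joint cam below 0.6 rad), for 0.2 s.
At the end, for the whole second after the job is handed in: The hook holds the bolt with more than 15 N, the pin within 21 mm of the cam axis, the cam turned more than 1.4 rad, the mould flat (within 0.05 rad) and at rest, cylinder, beaker and bowl within 20 mm of where they stood and upright (contact force between hook and mould above 15 N and horizontal distance between bolt_pin and cam_axis below 0.021 m and value of joint cam above 1.4 rad and angle between mould's own z axis and vertical below 0.05 rad and linear speed of mould below 0.01 m/s and distance of each of cylinder, beaker, bowl from where it was at the start of the episode below 0.02 m and angle between each of cylinder, beaker, bowl's own z axis and vertical below 0.2 rad); the robot touches nothing.
It fails at once if the bolt is overstrained: more than 48 N between hook and bolt (contact force between hook and mould above 48 N).
It fails at once if a bystander is knocked away or over (distance of any of cylinder, beaker, bowl from where it was at the start of the episode above 0.03 m or angle between any of cylinder, beaker, bowl's own z axis and vertical above 0.4 rad).
It fails at once if the mould is lifted off the platform (height (world z) of mould above 0.045 m).
It also fails if it takes over 72 s, if anything falls off the work surface, if the arm or the gripper's body presses on something with over 40 N, if the wrist force passes 120 N, or if a joint passes its speed limit or range.

### The arm

A 6-joint arm with a two-finger parallel gripper is mounted at the origin on the work surface. World frame = base frame: x ahead of the robot, y to its left, z up, the work surface at z = 0. Lengths are in m, angles in rad, forces in N, time in s.
With the tool pointing down it reaches from about 0.375 to 0.9 m from the base axis. Payload 3.1 kg.
Tool frame: the origin (TCP) lies at the very end of the fingers, on their centre line; the grasp point (between the pads) lies 19 mm behind it; x points along the fingers, y is the direction in which the jaws open and shut, and the axes are right-handed (so a half turn about x gives the same grasp; the last joint's range is limited). The gripper opens to 87 mm and grips with 3 to 60 N. Pads are 19 mm wide; open, the fingers measure 117 mm over their backs; the gripper's body (75 mm by 190 mm) begins 51 mm behind the grasp point.
Start: joints at [-0.178, 0.527, 1.433, -0, 1.181, -0.178], TCP at [0.625, 0, 0.223] pointing down, gripper open.
Joint ranges: [-3.08, 3.08], [-0.75, 2.2], [0.22, 2.44], [-1.43, 4.57], [0, 2.65], [-2.85, 2.85]. Speed limits (rad/s): [2.79, 2.79, 3.14, 3.14, 3.14, 3.14].

### API

Orientations are given as a 3x3 rotation matrix whose columns are the frame's x, y, z axes.
In Python, from bench import env gives the robot as it stands.
- The arm moves only by the tool move_arm, never from a script. Its arguments are lists of equal length, an entry for each row: "jaw": the finger opening in cm, from 0 to 8.7; "offset": the shift along the tool's x, y, z in cm, a list of three; "turn": the turn, a rotation vector about the tool's x, y, z in degrees, a list of three. In form: {"jaw": [jaw, ...], "offset": [[x, y, z], ...], "turn": [[rx, ry, rz], ...]}. A call has 1 to 10 rows; each row is the pose to reach, as a shift and turn from the pose commanded when the call began, along the tool's axes at that moment; what a row does not reach only later rows make up. A row lasts 1/12 s, in which the tool goes at most 41.7 mm and 7.16 degrees, less where a joint would pass 70% of its speed; a pose out of reach is approached as far as the arm can. A call with a gripper value outside its range is refused whole. The fingers move at their own pace and stop on an object; "squeeze" is the grip in N (left out, the last holds). Time passes only in rows, so rows that repeat a pose let the fingers close. It gives the time, the measured TCP pose, the force and the opening at its end, in the units of the state.
- env.read_state(): the state, without advancing time (a new reading comes with each control period).
- env.grab_frame(name): name is "scene" or "side" or "wrist"; returns the picture (420x560x3 uint8, blue, green, red); there is no depth.
- env.camera_info(name): a dict with "intrinsics" (3x3 intrinsics, pixels), "k1" (the pictures are not rectified: a ray, as slopes to the right and down, at radius r is drawn at 1 + k1 r^2 times it, then the intrinsics apply), "position" and "attitude" of the camera in the world; the wrist camera has in their place "mount" (4x4, takes a point from camera to tool coordinates, whose origin is the TCP and whose axes are the tool frame's). Camera axes: x right, y up, looking along -z (the intrinsics and any distortion apply to the point x, -y, -z); pixel columns grow to the right and rows downward; lengths in m; the calibration is good to about 2 mm. A picture is of the moment at which its call begins: read the wrist's pose just before it. camera_info takes no time and is no camera call.
- env.job_done(): hands the job in, once; it reports no verdict.
The state is a dict: "time": time; "joint_pos": joint angles; "qvel": joint speeds; "effort": joint torques, N m; "ee_pos": TCP position; "tool_rot": TCP orientation; "ft_force": force on the tool from outside, world axes, zero at the start; "wrist_torque": the same for the moment, N m; "finger_gap": opening from 0.0 (shut) to 1.0 (fully open).
Only numpy, scipy, OpenCV 4.12 (cv2) and the standard library are available. Lean on these libraries where they do the work, as an engineer would, in place of code of your own. Each camera call takes 0.05 s, during which the arm holds its last target. There are 200 camera calls.

## Working session

There is one attempt and no reset: what is moved stays moved. The work goes in short steps, Python scripts to look and compute and a tool call to move; the robot and the scene stay as the last step left them, time stands still between calls to the robot, and variables do not carry over. Pictures are saved under pics/ and viewed, about 8 in all and at most 12, crops included, and the job is handed in when it is done.

Besides the shell and the picture viewer there is one more tool, called after "Call:" as name(argument=value, ...) on one line, values as JSON. move_arm: Moves the arm, as the interface text tells. Its arguments: {"type":"object","properties":{"jaw":{"type":"array"},"offset":{"type":"array"},"turn":{"type":"array"},"squeeze":{"type":"number"}},"required":["jaw","offset","turn"]}

```bash
mkdir -p pics; ls
cat > h.py <<'E'
import numpy as np, cv2
from bench import env
def ray(name,px,st=None):
    c=env.camera_info(name);K=np.array(c["intrinsics"]);k1=c["k1"]
    d=np.linalg.inv(K)@np.array([px[0],px[1],1.]);d=d[:2];u=d.copy()
    for _ in range(30): u=d/(1+k1*(u@u))
    v=np.array([u[0],-u[1],-1.])
    if "mount" in c:
        M=np.array(c["mount"]);R=np.array(st["tool_rot"]);p=np.array(st["ee_pos"])
        return p+R@M[:3,3],R@M[:3,:3]@v
    A=np.array(c["attitude"]);return np.array(c["position"]),A@v
def onz(name,px,z,st=None):
    o,d=ray(name,px,st);return o+d*(z-o[2])/d[2]
def proj(name,P,st=None):
    c=env.camera_info(name);K=np.array(c["intrinsics"])
    if "mount" in c:
        M=np.array(c["mount"]);R=np.array(st["tool_rot"]);o=np.array(st["ee_pos"])+R@M[:3,3];A=R@M[:3,:3]
    else: A=np.array(c["attitude"]);o=np.array(c["position"])
    q=A.T@(np.array(P)-o);s=np.array([q[0],-q[1]])/-q[2];s=s*(1+c["k1"]*(s@s))
    return (K@np.array([*s,1]))[:2]
def snap(name,f):
    st=env.read_state();im=env.grab_frame(name);cv2.imwrite("pics/"+f,im);return im,st
E
python3 - <<'E'
from h import *
for n in("scene","side","wrist"):
    im,st=snap(n,n+"0.png");c=env.camera_info(n);print(n,{k:np.round(v,3).tolist() for k,v in c.items()})
print(st)
cv2.imwrite("pics/both.png",cv2.resize(np.vstack([cv2.imread("pics/scene0.png"),cv2.imread("pics/side0.png")]),None,fx=.7,fy=.7))
E
```

```text
pics
scene {'intrinsics': [[450.401, 0.0, 276.159], [0.0, 450.401, 208.067], [0.0, 0.0, 1.0]], 'k1': -0.136, 'position': [1.119, -0.211, 0.593], 'attitude': [[0.486, -0.543, 0.685], [0.874, 0.302, -0.382], [0.001, 0.784, 0.621]]}
side {'intrinsics': [[498.802, 0.0, 283.1], [0.0, 498.802, 211.693], [0.0, 0.0, 1.0]], 'k1': 0.03, 'position': [0.26, 0.576, 0.643], 'attitude': [[-0.844, 0.4, -0.358], [-0.537, -0.613, 0.58], [0.012, 0.681, 0.732]]}
wrist {'intrinsics': [[312.692, 0.0, 283.405], [0.0, 312.692, 208.627], [0.0, 0.0, 1.0]], 'k1': -0.065, 'mount': [[-0.001, 0.244, -0.97, -0.161], [1.0, -0.0, -0.001, -0.0], [-0.0, -0.97, -0.244, -0.066], [0.0, 0.0, 0.0, 1.0]]}
{'time': 0.1, 'joint_pos': array([-1.78489292e-01,  5.28362130e-01,  1.43377819e+00,  1.04351450e-05,
        1.18141797e+00, -1.78458583e-01]), 'qvel': array([ 5.58753310e-04, -2.49031084e-03, -3.72115077e-03, -1.46324559e-03,
        1.57098478e-03, -8.48736705e-05]), 'effort': array([-3.02360622e-04, -4.40987206e+01, -1.77151054e+01,  6.34850166e-02,
        5.34114777e-02, -3.85449334e-05]), 'ee_pos': array([6.24334006e-01, 1.59304117e-04, 2.21675023e-01]), 'tool_rot': array([[-1.93269286e-03,  9.99998132e-01, -3.50258368e-05],
       [ 3.58485494e-04, -3.43330563e-05, -9.99999935e-01],
       [-9.99998068e-01, -1.93270529e-03, -3.58418469e-04]]), 'ft_force': array([ 0.13476145, -0.07739375, -0.33951713]), 'wrist_torque': array([ 0.02733914, -0.02251811,  0.03832253]), 'finger_gap': 0.9997009632943048}
```

View pics/scene0.png

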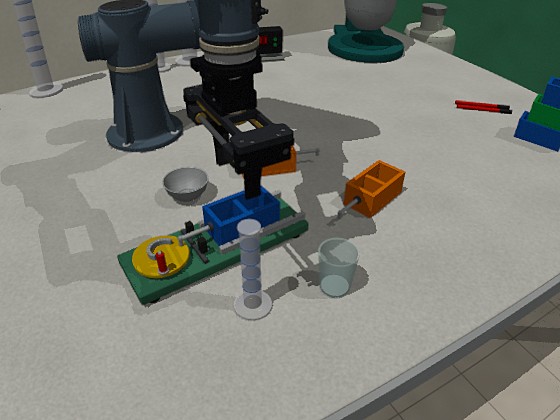

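View pics/side0.png

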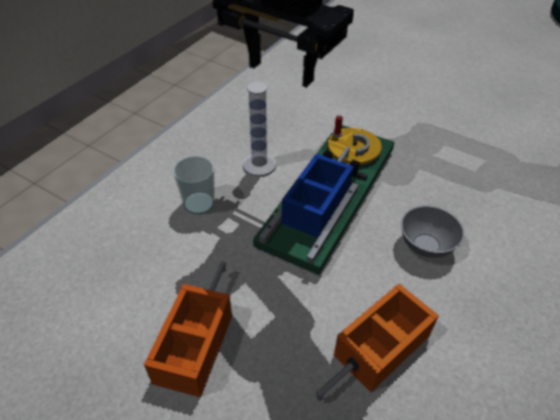

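The blue mould is on the green platform at scene (242,213) and side (318,195). The yellow disc is at scene (160,257) and side (355,146), with the red post at scene (162,262) and side (338,125). Possible confusions are the orange moulds at scene (375,187) and (272,160), the blue/green stack at (540,120), and the red pens at (483,106). The cylinder is at scene (252,270), beside the mould's +x/-y side, the beaker is at (338,268) and the bowl at (186,184).

```bash
cat > m.py <<'E'
from h import *
def masks(im):
    h=cv2.cvtColor(im,cv2.COLOR_BGR2HSV)
    r=lambda a,b:cv2.inRange(h,a,b)
    return dict(yellow=r((20,120,60),(35,255,255)),blue=r((105,130,30),(130,255,255)),green=r((50,80,20),(90,255,200)),red=r((0,180,60),(4,255,255))|r((172,150,60),(180,255,255)))
def big(m):
    cs,_=cv2.findContours(m,cv2.RETR_EXTERNAL,cv2.CHAIN_APPROX_NONE);return cs
E
python3 - <<'E'
from m import *
for n in("scene","side"):
    im=cv2.imread(f"pics/{n}0.png")
    for k,m in masks(im).items():
        for c in sorted(big(m),key=cv2.contourArea)[-4:]:
            if cv2.contourArea(c)>25: print(n,k,cv2.contourArea(c),cv2.boundingRect(c))
# yellow disc top z=.046 : hull of the yellow contour, ellipse on plane
def fit(n,box,z,key):
    im=cv2.imread(f"pics/{n}0.png");m=np.zeros((420,560),np.uint8);x,y,w,h=box
    m[y:y+h,x:x+w]=masks(im)[key][y:y+h,x:x+w]
    c=max(big(m),key=cv2.contourArea);return np.array([onz(n,p[0],z)[:2]*1000 for p in c])
for n,b in(("scene",(100,215,110,75)),("side",(300,120,100,60))):
    P=fit(n,b,.046,"yellow");H=cv2.convexHull(P.astype(np.float32));print(n,"disc",cv2.minEnclosingCircle(H))
for n,b in(("scene",(90,180,230,130)),("side",(240,130,170,150))):
    P=fit(n,b,.030,"green");print(n,"plat",cv2.minAreaRect(P.astype(np.float32)),cv2.boxPoints(cv2.minAreaRect(P.astype(np.float32))).round(0).tolist())
for n,b in(("scene",(190,170,100,90)),("side",(270,140,100,110))):
    P=fit(n,b,.086,"blue");print(n,"rim",cv2.minAreaRect(P.astype(np.float32)))
a=cv2.imread("pics/scene0.png")[165:310,105:320];b=cv2.imread("pics/side0.png")[90:280,240:410]
a=cv2.resize(a,None,fx=2,fy=2);b=cv2.resize(b,None,fx=2,fy=2)
o=np.zeros((380,780,3),np.uint8);o[:290,:430]=a;o[:380,435:775]=b;cv2.imwrite("pics/crop1.png",o)
E
```

```text
scene yellow 30.0 (197, 101, 24, 24)
scene yellow 34.0 (251, 119, 12, 9)
scene yellow 1802.5 (132, 235, 58, 43)
scene blue 375.5 (542, 77, 18, 32)
scene blue 861.5 (514, 111, 46, 41)
scene blue 2329.5 (203, 186, 77, 60)
scene green 559.0 (260, 220, 48, 32)
scene green 2048.0 (328, 16, 76, 47)
scene green 2568.5 (117, 231, 123, 73)
scene green 9574.5 (384, 0, 176, 131)
scene red 108.0 (156, 252, 11, 20)
scene red 239.0 (455, 101, 45, 11)
side yellow 1268.0 (328, 128, 54, 35)
side blue 3522.5 (281, 154, 73, 83)
side green 41.5 (318, 142, 10, 12)
side green 2850.0 (254, 139, 139, 134)
scene disc ((533.8334350585938, -115.82481384277344), 53.052490234375)
side disc ((534.4710083007812, -114.57801055908203), 52.52267074584961)
scene plat ((537.6483154296875, -82.61956024169922), (135.06153869628906, 197.47129821777344), 4.705328464508057) [[462.0, 10.0], [478.0, -187.0], [613.0, -175.0], [597.0, 21.0]]
side plat ((521.7891845703125, -1.9344329833984375), (119.5636215209961, 351.6766662597656), 4.658662796020508) [[448.0, 168.0], [476.0, -182.0], [596.0, -172.0], [567.0, 178.0]]
scene rim ((539.8869018554688, 39.001708984375), (111.69152069091797, 149.20590209960938), 4.881126880645752)
side rim ((511.98468017578125, 67.48046875), (80.34276580810547, 172.5957794189453), 5.314746379852295)
```

View pics/crop1.png

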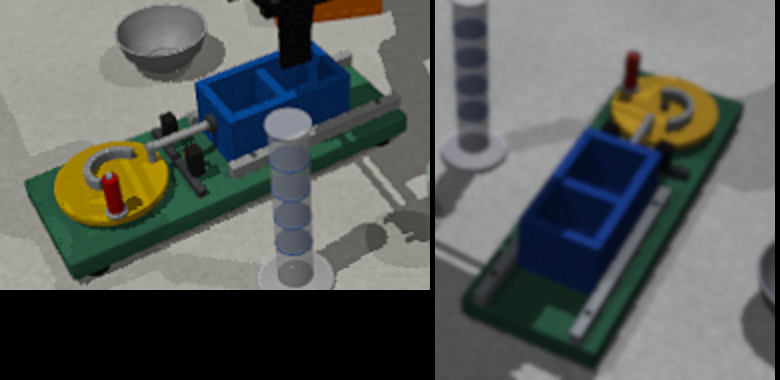

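View pics/wrist0.png

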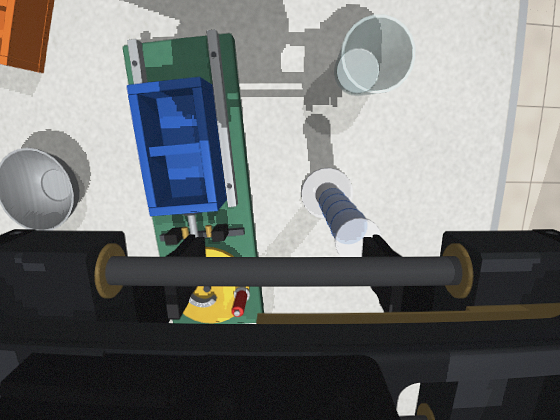

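The crop confirms the blue two-compartment mould between the rails, with its bolt pointing to the mouth of the yellow cam. The post is on the +x (world) side. The wrist view shows the beaker at (378,52), the cylinder foot at (327,190) and the bowl at (38,188). The two disc estimates agree with each other, but the green rectangle disagrees by about 10 mm, so I'll take a straight-down view.

Call:
move_arm(jaw=[8.7, 8.7, 8.7, 8.7, 8.7, 8.7, 8.7, 8.7, 8.7, 8.7], offset=[[-4, 0, 0], [-8, 0, 0], [-8, -3, 3], [-8, -6, 6], [-8, -9, 9], [-8, -10, 12], [-8, -10, 15], [-8, -10, 15], [-8, -10, 15], [-8, -10, 15]], turn=[[0, 0, 0], [0, 0, 0], [0, 0, 0], [0, 0, 0], [0, 0, 0], [0, 0, 0], [0, 0, 0], [0, 0, 0], [0, 0, 0], [0, 0, 0]])

```text
time: 0.98
ee_pos: [0.5248, -0.1496, 0.3022]
tool_rot: [[-0.001, 1.0, -0.001], [0.001, -0.001, -1.0], [-1.0, -0.001, -0.001]]
ft_force: [0.4, -0.2, -0.4]
finger_gap: 1.001
```

Run:
```python
from m import *
im,st=snap("wrist","w1.png");snap("scene","scene1.png");snap("side","side1.png")
import pickle;pickle.dump(st,open("w1.pkl","wb"));print(st["ee_pos"],st["ft_force"])
```

```text
[ 0.52476045 -0.14961051  0.30221663] [ 0.42477315 -0.16082224 -0.44027547]
```

View pics/w1.png

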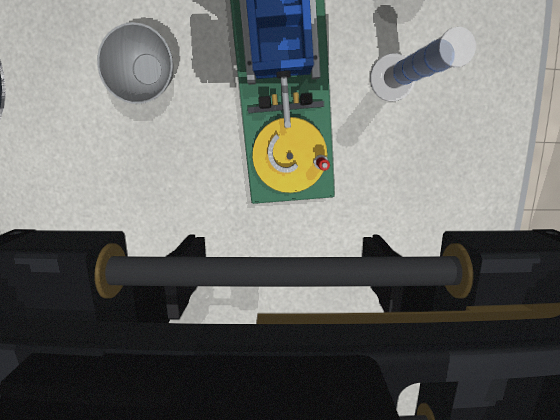

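The near-overhead view is clear: disc centre about (290,155), post top (322,164), platform end corners (252,203) and (335,197), bolt tip about (288,123), mould front edge about y=77, cylinder foot (391,78), bowl (138,65).

Run:
```python
from m import *
import pickle;st=pickle.load(open("w1.pkl","rb"))
im=cv2.imread("pics/w1.png");M=masks(im)
def C(key,x0,y0,x1,y1):
    m=np.zeros((420,560),np.uint8);m[y0:y1,x0:x1]=M[key][y0:y1,x0:x1];return max(big(m),key=cv2.contourArea)
W=lambda p,z:onz("wrist",p,z,st)[:2]*1000
y=C("yellow",240,105,335,200);P=np.array([W(p[0],.046) for p in y],np.float32)
print("disc",cv2.minEnclosingCircle(cv2.convexHull(P)))
r=C("red",300,140,345,180);mm=cv2.moments(r);print("red px",cv2.boundingRect(r),mm["m10"]/mm["m00"],mm["m01"]/mm["m00"])
print("post top(322,163)@.086",W((322,163),.086))
for p in((252,203),(335,197)):print("corner",p,W(p,.030))
print("bolt tip",W((288,124),.058))
print("cyl foot",W((391,78),.005),"cyl top",W((458,47),.175),"bowl",W((136,62),.045))
# mould top outline from wrist0 (initial pose)
st0=dict(ee_pos=[.6243,.0002,.2217],tool_rot=st["tool_rot"])
im0=cv2.imread("pics/wrist0.png");b=max(big(masks(im0)["blue"]),key=cv2.contourArea)
P=np.array([onz("wrist",p[0],.086,st0)[:2]*1000 for p in b],np.float32);rc=cv2.minAreaRect(P);print("mould rim",rc,cv2.boxPoints(rc).round(1).tolist())
print("beaker rim",onz("wrist",(377,53),.085,st0),"cyl foot0",onz("wrist",(327,190),.005,st0))
for n in("scene","side"):
    i=cv2.imread(f"pics/{n}1.png");m=masks(i)
    for k in("red","yellow","blue"):
        c=[c for c in big(m[k]) if cv2.contourArea(c)>25]
        print(n,k,[(cv2.boundingRect(x)) for x in c])
    ys=[c for c in big(m["yellow"]) if cv2.contourArea(c)>600 and cv2.boundingRect(c)[1]>90]
    for c in ys: print(n,"disc",cv2.minEnclosingCircle(cv2.convexHull(np.array([onz(n,p[0],.046)[:2]*1000 for p in c],np.float32))))
```

```text
disc ((532.8655395507812, -115.22693634033203), 49.743778228759766)
red px (318, 158, 12, 12) 322.9481481481481 163.7111111111111
post top(322,163)@.086 [ 571.32332756 -121.25419889]
corner (252, 203) [ 480.22347187 -183.58130542]
corner (335, 197) [ 598.0800026  -174.87175056]
bolt tip [530.69499915 -75.16823244]
cyl foot [674.83086142 -10.57056652] cyl top [677.35484596 -10.0547788 ] bowl [337.94900798   3.71073608]
mould rim ((525.1244506835938, 49.942054748535156), (78.86083984375, 125.28119659423828), 4.80941915512085) [[480.6000061035156, 109.0999984741211], [491.1000061035156, -15.800000190734863], [569.7000122070312, -9.199999809265137], [559.2000122070312, 115.69999694824219]]
beaker rim [0.70783304 0.1348676  0.085     ] cyl foot0 [ 0.67801427 -0.00454463  0.005     ]
scene red [(156, 252, 11, 20), (455, 101, 45, 11)]
scene yellow [(132, 235, 58, 43)]
scene blue [(203, 185, 77, 61), (514, 111, 46, 41), (542, 77, 18, 32)]
scene disc ((534.1025390625, -115.24998474121094), 52.94868850708008)
side red []
side yellow [(328, 128, 54, 36)]
side blue [(281, 155, 72, 82)]
side disc ((534.3285522460938, -113.33918762207031), 53.40217208862305)
```

Cam axis ≈ (533,-115.5), and the disc radius fits at 49.7 against 50 mm. The mould rear face is at about (515,112), the pin is about 40 mm from the axis, and the cylinder is at (675,-10). The direct platform-corner estimate is about 8 mm off, so I trust the disc. Next I go behind the mould with the fingers shut.

Call:
move_arm(jaw=[0, 0, 0, 0, 0, 0, 0, 0, 0, 0], squeeze=20, offset=[[0, 0, -4], [0, 0, -8], [0, 0, -12], [0, -1.3, -16], [0, -1.3, -20], [0, -1.3, -24], [0, -1.3, -28], [0, -1.3, -29.5], [4, -1.3, -29.5], [8, -1.3, -29.5]], turn=[[0, 0, 0], [0, 0, 0], [0, 0, 0], [0, 0, 0], [-2, 0, 0], [-4.75, 0, 0], [-4.75, 0, 0], [-4.75, 0, 0], [-4.75, 0, 0], [-4.75, 0, 0]])

```text
time: 1.97
ee_pos: [0.5139, 0.1482, 0.2242]
tool_rot: [[0.009, 0.996, 0.088], [0.001, 0.088, -0.996], [-1.0, 0.009, 0.0]]
ft_force: [0.4, 0.1, -0.7]
finger_gap: 0.326
```

Call:
move_arm(jaw=[0, 0, 0, 0, 0, 0, 0, 0], offset=[[4, 0, 0], [8, 0, 0], [11, 0, 0], [14, 0, 0], [16, 0, 0], [17.2, 0, 0], [17.2, 0, 0], [17.2, 0, 0]], turn=[[0, 0, 0], [0, 0, 0], [0, 0, 0], [0, 0, 0], [0, 0, 0], [0, 0, 0], [0, 0, 0], [0, 0, 0]])

```text
time: 2.63
ee_pos: [0.5115, 0.1459, 0.05]
tool_rot: [[-0.002, 0.996, 0.084], [-0.0, 0.084, -0.996], [-1.0, -0.002, -0.0]]
ft_force: [-0.4, 0.3, 1.1]
finger_gap: 0.007
```

```bash
cat > s.py <<'E'
from h import *
c=np.array([533,-115.5]);ex=np.array([-.083,.9966]);ey=np.array([-.9966,-.083])
def rep():
    s=env.read_state();p=s["ee_pos"]*1000;f=s["ft_force"];d=p[:2]-c
    print("t",round(s["time"],2),"tcp",p.round(1),"along",round(d@ex,1),"side",round(d@ey,1),"f",f.round(2),"f_ex",round(f[:2]@ex,2),"gap",round(s["finger_gap"],3));return s
if __name__=="__main__":rep()
E
python3 s.py
```

```text
t 2.63 tcp [511.5 145.9  50. ] along 262.3 side -0.2 f [-0.36  0.31  1.1 ] f_ex 0.34 gap 0.007
```

Call:
move_arm(jaw=[0, 0, 0, 0, 0, 0, 0, 0, 0, 0], offset=[[0, 0, 0.6], [0, 0, 1.1], [0, 0, 1.5], [0, 0, 1.8], [0, 0, 2.1], [0, 0, 2.4], [0, 0, 2.7], [0, 0, 3], [0, 0, 3.2], [0, 0, 3.4]], turn=[[0, 0, 0], [0, 0, 0], [0, 0, 0], [0, 0, 0], [0, 0, 0], [0, 0, 0], [0, 0, 0], [0, 0, 0], [0, 0, 0], [0, 0, 0]])

```text
time: 3.47
ee_pos: [0.5149, 0.1111, 0.0506]
tool_rot: [[0.0, 0.997, 0.083], [0.0, 0.083, -0.997], [-1.0, 0.0, -0.0]]
ft_force: [0.3, 2.6, 1.7]
finger_gap: 0.006
```

Call:
move_arm(jaw=[0, 0, 0, 0], offset=[[0, 0, 0.1], [0, 0, 0.2], [0, 0, 0.3], [0, 0, 0.4]], turn=[[0, 0, 0], [0, 0, 0], [0, 0, 0], [0, 0, 0]])

```text
time: 3.8
ee_pos: [0.5151, 0.1072, 0.0505]
tool_rot: [[-0.0, 0.997, 0.083], [0.0, 0.083, -0.997], [-1.0, -0.0, -0.0]]
ft_force: [-0.6, 3.8, 2.0]
finger_gap: 0.009
```

Call:
move_arm(jaw=[0, 0, 0, 0], offset=[[0, 0, 0.1], [0, 0, 0.2], [0, 0, 0.3], [0, 0, 0.4]], turn=[[0, 0, 0], [0, 0, 0], [0, 0, 0], [0, 0, 0]])

```text
time: 4.13
ee_pos: [0.5154, 0.1031, 0.0505]
tool_rot: [[-0.0, 0.997, 0.083], [-0.0, 0.083, -0.997], [-1.0, -0.0, -0.0]]
ft_force: [0.3, 2.8, 2.2]
finger_gap: 0.006
```

```bash
python3 s.py
```

```text
t 4.13 tcp [515.4 103.1  50.5] along 219.3 side -0.6 f [0.29 2.75 2.23] f_ex 2.72 gap 0.006
```

Call:
move_arm(jaw=[0, 0, 0], offset=[[0, 0, 0.1], [0, 0, 0.2], [0, 0, 0.2]], turn=[[0, 0, 0], [0, 0, 0], [0, 0, 0]])

```text
time: 4.38
ee_pos: [0.5156, 0.1009, 0.0505]
tool_rot: [[-0.0, 0.997, 0.083], [-0.0, 0.083, -0.997], [-1.0, -0.0, 0.0]]
ft_force: [-0.4, 1.8, 2.2]
finger_gap: 0.006
```

Call:
move_arm(jaw=[0, 0, 0], offset=[[0, 0, 0.1], [0, 0, 0.2], [0, 0, 0.2]], turn=[[0, 0, 0], [0, 0, 0], [0, 0, 0]])

```text
time: 4.63
ee_pos: [0.5157, 0.0991, 0.0505]
tool_rot: [[-0.0, 0.997, 0.083], [-0.0, 0.083, -0.997], [-1.0, -0.0, 0.0]]
ft_force: [-0.8, 1.6, 1.7]
finger_gap: 0.006
```

Call:
move_arm(jaw=[0, 0], offset=[[0, 0, 0.1], [0, 0, 0.2]], turn=[[0, 0, 0], [0, 0, 0]])

```text
time: 4.8
ee_pos: [0.5158, 0.0978, 0.0505]
tool_rot: [[-0.0, 0.997, 0.082], [0.001, 0.082, -0.997], [-1.0, -0.0, -0.001]]
ft_force: [-0.4, 7.1, 2.2]
finger_gap: 0.003
```

Call:
move_arm(jaw=[0, 0], offset=[[0, 0, 0.05], [0, 0, 0.1]], turn=[[0, 0, 0], [0, 0, 0]])

```text
time: 4.97
ee_pos: [0.5158, 0.0969, 0.0505]
tool_rot: [[-0.0, 0.997, 0.082], [0.001, 0.082, -0.997], [-1.0, -0.0, -0.001]]
ft_force: [0.2, 6.5, 2.4]
finger_gap: 0.001
```

Run:
```python
from s import *
rep();im,_=snap("scene","scene2.png");i2,_=snap("side","side2.png");i3,st=snap("wrist","w2.png")
a=cv2.resize(im[180:300,110:290],None,fx=2.2,fy=2.2,interpolation=2);b=cv2.resize(i2[100:240,280:410],None,fx=2.6,fy=2.6,interpolation=2)
o=np.zeros((370,790,3),np.uint8);o[:a.shape[0],:a.shape[1]]=a;o[:b.shape[0],400:400+b.shape[1]]=b;cv2.imwrite("pics/crop2.png",o)
```

```text
t 4.97 tcp [515.8  96.9  50.5] along 213.1 side -0.5 f [0.21 6.53 2.44] f_ex 6.5 gap 0.001
```

View pics/crop2.png

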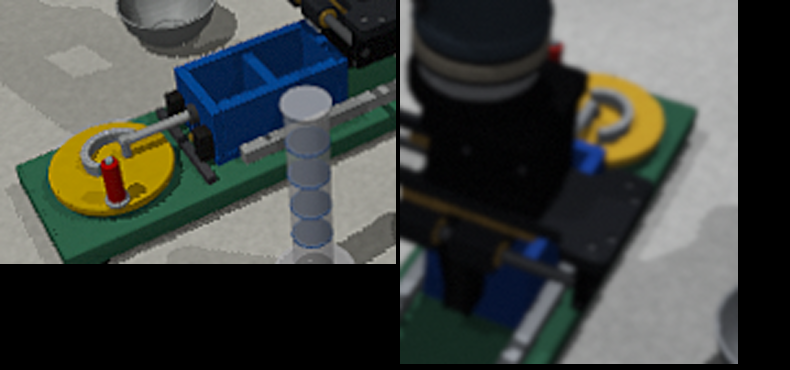

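The scene crop shows the bolt's end inside the mouth, the mould front at the stop blocks, and the cam unturned with the post at crop (115,180). The force jump from about 3 to 6.5 N means the plungers are being compressed. I hold briefly, then back off and rise with a 90° turn so the jaws lie along the rails.

Call:
move_arm(jaw=[0, 0, 0, 0, 0, 0, 0, 0, 0, 0], offset=[[0, 0, 0], [0, 0, 0], [0, 0, -1], [0, 0, -3], [-3, 0, -3], [-7, 0, -3], [-11, 0, -3], [-15, 0, -3], [-19, 0, -3], [-20, 0, -3]], turn=[[0, 0, 0], [0, 0, 0], [0, 0, 0], [0, 0, 0], [0, 0, 0], [0, 0, 0], [0, 0, 0], [-7, 0, 0], [-14, 0, 0], [-21, 0, 0]])

```text
time: 5.95
ee_pos: [0.5169, 0.1262, 0.257]
tool_rot: [[0.012, 0.898, 0.44], [-0.001, 0.44, -0.898], [-1.0, 0.01, 0.006]]
ft_force: [1.8, -0.3, 0.4]
finger_gap: 0.003
```

Call:
move_arm(jaw=[5, 5, 5, 5, 5, 5, 5, 5, 5, 5, 5], offset=[[0, 0, 0], [0, 0, 0], [0, 0, 0], [0, 0, 0], [0, 0, 0], [0, 0, 0], [0, 0, 0], [0, 0, 0], [0, 0, 0], [0, 0, 0]], turn=[[-7, 0, 0], [-14, 0, 0], [-21, 0, 0], [-28, 0, 0], [-35, 0, 0], [-42, 0, 0], [-49, 0, 0], [-56, 0, 0], [-63, 0, 0], [-69, 0, 0]])

```text
$.offset: bad value
```

Run:
```python
from s import *
from m import masks,big
import pickle
st=pickle.load(open("w1.pkl","rb"))
s=rep();print(s["joint_pos"].round(2),s["tool_rot"].round(3).tolist())
o1,d1=ray("wrist",(322.9,163),st)
# scene red pixels: column centre at top/bottom rows
im=cv2.imread("pics/scene1.png");m=masks(im)["red"][245:280,140:175];ys,xs=np.nonzero(m);print(ys.min()+245,ys.max()+245,xs.min()+140,xs.max()+140)
for y in(ys.min(),ys.max()):print(y+245,xs[ys==y].mean()+140)
ct=(xs[ys<=ys.min()+2].mean()+140,ys.min()+248);o2,d2=ray("scene",ct)
A=np.stack([d1,-d2],1);t=np.linalg.lstsq(A,o2-o1,rcond=None)[0];print("tri",(o1+t[0]*d1)*1000,(o2+t[1]*d2)*1000)
for z in(.05,.066,.086):print(z,onz("scene",(xs.mean()+140,ys.mean()+245),z)*1000)
for a in(0,.1,.2,.3):
    p=c-42*np.cos(a)*ey-42*np.sin(a)*ex;print(a,p,[proj("wrist",[p[0]/1e3,p[1]/1e3,z],st).round(1).tolist() for z in(.046,.086)],[proj("scene",[p[0]/1e3,p[1]/1e3,z]).round(1).tolist() for z in(.046,.086)])
```

```text
t 5.95 tcp [516.9 126.2 257. ] along 242.2 side -4.0 f [ 1.77 -0.35  0.38] f_ex -0.49 gap 0.003
[ 0.03  0.36  1.63 -0.    1.14 -0.43] [[0.012, 0.898, 0.44], [-0.001, 0.44, -0.898], [-1.0, 0.01, 0.006]]
252 271 156 166
252 161.0
271 162.5
tri [ 572.85482743 -121.68602422   83.0457565 ] [ 572.30914161 -124.08981565   83.21988864]
0.05 [ 554.68404467 -121.30539586   50.        ]
0.066 [ 571.33262324 -123.96083161   66.        ]
0.086 [ 592.14334646 -127.2801263    86.        ]
0 [ 574.8572 -112.014 ] [[321.2, 152.8], [325.1, 155.2]] [[170.2, 269.4], [166.5, 252.3]]
0.1 [ 574.99610764 -116.21016277] [[321.2, 156.0], [325.1, 158.7]] [[167.9, 270.3], [164.1, 253.2]]
0.2 [ 574.71540405 -120.39922982] [[320.9, 159.2], [324.8, 162.2]] [[165.4, 271.1], [161.6, 253.9]]
0.3 [ 574.01789393 -124.53934539] [[320.3, 162.3], [324.1, 165.6]] [[163.0, 271.7], [159.0, 254.5]]
```

Call:
move_arm(jaw=[5, 5, 5, 5, 5, 5, 5, 5, 5, 5], offset=[[0, 0, 0], [0, 0, 0], [0, 0, 0], [0, 0, 0], [0, 0, 0], [0, 0, 0], [0, 0, 0], [0, 0, 0], [0, 0, 0], [0, 0, 0]], turn=[[-7, 0, 0], [-14, 0, 0], [-21, 0, 0], [-28, 0, 0], [-35, 0, 0], [-42, 0, 0], [-49, 0, 0], [-56, 0, 0], [-63, 0, 0], [-69, 0, 0]])

```text
time: 6.78
ee_pos: [0.5132, 0.1258, 0.2502]
tool_rot: [[-0.001, -0.089, 0.996], [-0.001, 0.996, 0.089], [-1.0, -0.001, -0.001]]
ft_force: [-0.1, 0.1, -0.0]
finger_gap: 0.562
```

Run:
```python
from s import *
s=rep();print(s["joint_pos"].round(2),s["tool_rot"].round(3).tolist());print((s["tool_rot"].T@(np.array([573.7,-122,160])-s["ee_pos"]*1000)).round(1))
```

```text
t 6.78 tcp [513.2 125.8 250.2] along 242.2 side -0.3 f [-0.09  0.06 -0.01] f_ex 0.07 gap 0.562
[ 0.03  0.36  1.64 -0.    1.14 -1.63] [[-0.001, -0.089, 0.996], [-0.001, 0.996, 0.089], [-1.0, -0.001, -0.001]]
[  90.4 -252.1   38.4]
```

Call:
move_arm(jaw=[5, 5, 5, 5, 5, 5, 5, 5, 5, 5], offset=[[0, -4, 0.6], [0, -8, 1.2], [0, -12, 1.8], [0, -16, 2.4], [0, -20, 3], [0, -24, 3.6], [0, -25.2, 3.8], [4, -25.2, 3.8], [8, -25.2, 3.8], [9, -25.2, 3.8]], turn=[[0, 0, 0], [0, 0, 0], [0, 0, 0], [0, 0, 0], [0, 0, 0], [0, 0, 0], [0, 0, 0], [0, 0, 0], [0, 0, 0], [0, 0, 0]])

```text
time: 7.62
ee_pos: [0.568, -0.1206, 0.155]
tool_rot: [[-0.011, -0.082, 0.997], [0.004, 0.997, 0.082], [-1.0, 0.005, -0.011]]
ft_force: [-1.4, 0.7, -0.8]
finger_gap: 0.575
```

Call:
move_arm(jaw=[5, 5, 5], offset=[[2, 0, 0], [4, 0, 0], [4, 0, 0]], turn=[[0, 0, 0], [0, 0, 0], [0, 0, 0]])

```text
time: 7.87
ee_pos: [0.5697, -0.1204, 0.1175]
tool_rot: [[-0.008, -0.084, 0.996], [0.003, 0.996, 0.084], [-1.0, 0.003, -0.007]]
ft_force: [-1.4, 0.9, -1.0]
finger_gap: 0.574
```

Run:
```python
from s import *
s=rep();im,_=snap("scene","scene3.png");w,_=snap("wrist","w3.png")
a=cv2.resize(im[180:310,100:240],None,fx=2.8,fy=2.8,interpolation=2);b=cv2.resize(w,None,fx=.7,fy=.7)
o=np.zeros((370,790,3),np.uint8);o[:a.shape[0],:a.shape[1]]=a;o[:b.shape[0],396:396+b.shape[1]]=b;cv2.imwrite("pics/crop3.png",o)
```

```text
t 7.87 tcp [ 569.7 -120.4  117.5] along -7.9 side -36.2 f [-1.38  0.9  -0.96] f_ex 1.01 gap 0.574
```

View pics/crop3.png

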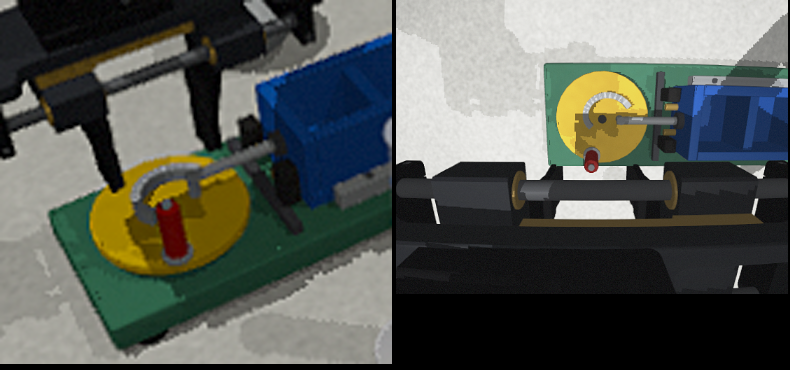

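The crop shows the pin inside the hook's mouth and the fingers above and straddling the post at scene crop (173,230) and wrist (280,229). I let the arm settle and re-measure the post from the wrist.

Call:
move_arm(jaw=[5, 5, 5, 5], offset=[[0, 0, 0], [0, 0, 0], [0, 0, 0], [0, 0, 0]], turn=[[0, 0, 0], [0, 0, 0], [0, 0, 0], [0, 0, 0]])

```text
time: 8.3
ee_pos: [0.5729, -0.1221, 0.1217]
tool_rot: [[0.002, -0.083, 0.997], [-0.001, 0.997, 0.083], [-1.0, -0.001, 0.002]]
ft_force: [-0.9, 0.4, 0.3]
finger_gap: 0.572
```

Run:
```python
from s import *
from m import *
s=rep();w,st=snap("wrist","w4.png")
M=masks(w);r=max(big(M["red"]),key=cv2.contourArea);print(cv2.boundingRect(r),r[r[:,0,1].argmin()])
m=np.zeros_like(M["yellow"]);m[90:240,200:380]=M["yellow"][90:240,200:380];y=max(big(m),key=cv2.contourArea)
print("disc",cv2.minEnclosingCircle(cv2.convexHull(np.array([onz("wrist",p[0],.046,st)[:2]*1000 for p in y],np.float32))))
x,yy,ww,hh=cv2.boundingRect(r)
for px in((x+ww/2,yy+hh-6),(x+ww/2,yy+hh-4)):
  for z in(.080,.086):print(px,z,onz("wrist",px,z,st)*1000)
print((s["tool_rot"].T@(np.array([573.7,-122,61])-s["ee_pos"]*1000)).round(1))
cv2.imwrite("pics/w4c.png",cv2.resize(w[140:260,200:380],None,fx=4,fy=4,interpolation=0))
```

```text
t 8.3 tcp [ 572.9 -122.1  121.7] along -9.8 side -39.2 f [-0.88  0.38  0.25] f_ex 0.45 gap 0.572
(272, 211, 19, 31) [[281 211]]
disc ((532.3538818359375, -115.77762603759766), 49.5073356628418)
(281.5, 236) 0.08 [ 577.14124302 -122.90450318   80.        ]
(281.5, 236) 0.086 [ 575.03876194 -123.03899764   86.        ]
(281.5, 238) 0.08 [ 578.58583726 -122.78598646   80.        ]
(281.5, 238) 0.086 [ 576.44058093 -122.92399027   86.        ]
[60.7  0.1  0.7]
```

View pics/w4c.png

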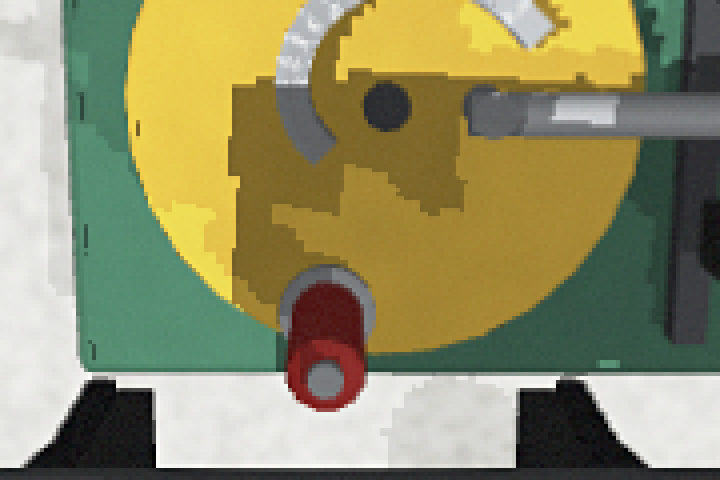

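The close crop shows the post top at pixel (281.5,234.5), which gives (574,-123), 42.0 mm from the axis. The cam angle is about 0.26 rad and the pin lies in the mouth. I descend and grip.

Call:
move_arm(jaw=[5, 5, 5, 5, 5, 5], offset=[[2, -0.1, 0.1], [4, -0.1, 0.1], [5.5, -0.1, 0.1], [6.1, -0.1, 0.1], [6.1, -0.1, 0.1], [6.1, -0.1, 0.1]], turn=[[0, 0, 0], [0, 0, 0], [0, 0, 0], [0, 0, 0], [0, 0, 0], [0, 0, 0]])

```text
time: 8.85
ee_pos: [0.5736, -0.1229, 0.0598]
tool_rot: [[0.0, -0.083, 0.997], [-0.0, 0.997, 0.083], [-1.0, -0.0, 0.0]]
ft_force: [0.1, -0.3, -0.3]
finger_gap: 0.57
```

Call:
move_arm(jaw=[1.0, 1.0, 1.0, 1.0, 1.0, 1.0, 1.0, 1.0], squeeze=25, offset=[[0, 0, 0], [0, 0, 0], [0, 0, 0], [0, 0, 0], [0, 0, 0], [0, 0, 0], [0, 0, 0], [0, 0, 0]], turn=[[0, 0, 0], [0, 0, 0], [0, 0, 0], [0, 0, 0], [0, 0, 0], [0, 0, 0], [0, 0, 0], [0, 0, 0]])

```text
time: 9.52
ee_pos: [0.5737, -0.1233, 0.0598]
tool_rot: [[0.001, -0.083, 0.997], [-0.001, 0.997, 0.083], [-1.0, -0.001, 0.001]]
ft_force: [-0.4, -0.7, 0.7]
finger_gap: 0.151
```

```bash
cat > k.py <<'E'
from s import *
c=np.array([532.7,-115.6])
s=rep();d=s["ee_pos"][:2]*1000-c;u=d/np.hypot(*d);t=np.array([u[1],-u[0]])
ang=np.arctan2(-d@ex,-d@ey)
f=s["ft_force"][:2]
print("r",np.hypot(*d).round(2),"cam",ang.round(3),"F_tangential(resist)",(-f@t).round(2),"F_radial",(f@u).round(2))
# offsets in cm, tool axes, from the commanded pose assumed on 42mm circle
R=s["tool_rot"]
for a in np.arange(.1,1.01,.1):
    q=lambda A:-42*np.cos(A)*ey-42*np.sin(A)*ex
    v=q(ang+a)-q(ang);print(round(a,1),(R.T@np.array([*v,0])/10).round(2)[1:].tolist(),end="; ")
E
python3 k.py
```

```text
t 9.52 tcp [ 573.7 -123.3   59.8] along -11.1 side -39.9 f [-0.36 -0.67  0.71] f_ex -0.64 gap 0.151
r 41.7 cam 0.269 F_tangential(resist) -0.73 F_radial -0.23
0.1 [-0.4, -0.13]; 0.2 [-0.78, -0.3]; 0.3 [-1.15, -0.51]; 0.4 [-1.49, -0.75]; 0.5 [-1.8, -1.03]; 0.6 [-2.09, -1.34]; 0.7 [-2.35, -1.67]; 0.8 [-2.57, -2.03]; 0.9 [-2.75, -2.41]; 1.0 [-2.89, -2.8];
```

Call:
move_arm(jaw=[1.0, 1.0, 1.0, 1.0, 1.0, 1.0], offset=[[0, -0.4, -0.13], [0, -0.78, -0.3], [0, -1.15, -0.51], [0, -1.49, -0.75], [0, -1.8, -1.03], [0, -1.8, -1.03]], turn=[[0, 0, 0], [0, 0, 0], [0, 0, 0], [0, 0, 0], [0, 0, 0], [0, 0, 0]])

```text
time: 10.02
ee_pos: [0.5645, -0.1428, 0.0597]
tool_rot: [[0.0, -0.082, 0.997], [-0.001, 0.997, 0.082], [-1.0, -0.001, 0.0]]
ft_force: [2.1, 0.1, 1.5]
finger_gap: 0.149
```

```bash
python3 k.py
```

```text
t 10.02 tcp [ 564.5 -142.8   59.7] along -29.9 side -29.1 f [2.08 0.1  1.48] f_ex -0.07 gap 0.149
r 41.84 cam 0.792 F_tangential(resist) 1.43 F_radial 1.51
0.1 [-0.28, -0.31]; 0.2 [-0.53, -0.65]; 0.3 [-0.74, -1.01]; 0.4 [-0.91, -1.4]; 0.5 [-1.05, -1.79]; 0.6 [-1.14, -2.2]; 0.7 [-1.2, -2.62]; 0.8 [-1.21, -3.04]; 0.9 [-1.18, -3.46]; 1.0 [-1.11, -3.87];
```

Call:
move_arm(jaw=[1.0, 1.0, 1.0, 1.0, 1.0, 1.0, 1.0, 1.0], offset=[[0, -0.14, -0.15], [0, -0.28, -0.31], [0, -0.41, -0.48], [0, -0.53, -0.65], [0, -0.64, -0.83], [0, -0.74, -1.01], [0, -0.83, -1.2], [0, -0.91, -1.4]], turn=[[0, 0, 0], [0, 0, 0], [0, 0, 0], [0, 0, 0], [0, 0, 0], [0, 0, 0], [0, 0, 0], [0, 0, 0]])

```text
time: 10.68
ee_pos: [0.5521, -0.1528, 0.0598]
tool_rot: [[0.002, -0.083, 0.997], [-0.002, 0.997, 0.083], [-1.0, -0.002, 0.002]]
ft_force: [4.6, -1.1, -0.1]
finger_gap: 0.15
```

```bash
python3 k.py
```

```text
t 10.68 tcp [ 552.1 -152.8   59.8] along -38.7 side -15.9 f [ 4.57 -1.07 -0.09] f_ex -1.44 gap 0.15
r 41.95 cam 1.173 F_tangential(resist) 3.56 F_radial 3.06
0.1 [-0.14, -0.39]; 0.2 [-0.25, -0.8]; 0.3 [-0.31, -1.22]; 0.4 [-0.33, -1.64]; 0.5 [-0.31, -2.06]; 0.6 [-0.24, -2.47]; 0.7 [-0.14, -2.88]; 0.8 [0.01, -3.27]; 0.9 [0.19, -3.65]; 1.0 [0.41, -4.01];
```

Call:
move_arm(jaw=[1.0, 1.0, 1.0, 1.0, 1.0, 1.0], offset=[[0, -0.08, -0.19], [0, -0.15, -0.39], [0, -0.21, -0.6], [0, -0.26, -0.8], [0, -0.3, -1.01], [0, -0.32, -1.22]], turn=[[0, 0, 0], [0, 0, 0], [0, 0, 0], [0, 0, 0], [0, 0, 0], [0, 0, 0]])

```text
time: 11.18
ee_pos: [0.5398, -0.1571, 0.0597]
tool_rot: [[0.001, -0.083, 0.997], [-0.002, 0.997, 0.083], [-1.0, -0.002, 0.001]]
ft_force: [3.8, -2.9, -0.5]
finger_gap: 0.151
```

```bash
python3 k.py
```

```text
t 11.18 tcp [ 539.8 -157.1   59.7] along -42.0 side -3.4 f [ 3.84 -2.95 -0.52] f_ex -3.26 gap 0.151
r 42.08 cam 1.484 F_tangential(resist) 3.29 F_radial 3.56
0.1 [-0.02, -0.42]; 0.2 [0.01, -0.84]; 0.3 [0.08, -1.25]; 0.4 [0.19, -1.66]; 0.5 [0.34, -2.05]; 0.6 [0.52, -2.43]; 0.7 [0.75, -2.78]; 0.8 [1.01, -3.11]; 0.9 [1.3, -3.42]; 1.0 [1.62, -3.69];
```

Call:
move_arm(jaw=[1.0, 1.0, 1.0, 1.0, 1.0], offset=[[0, -0.06, -0.17], [0, -0.08, -0.34], [0, -0.08, -0.5], [0, -0.07, -0.67], [0, -0.05, -0.84]], turn=[[0, 0, 0], [0, 0, 0], [0, 0, 0], [0, 0, 0], [0, 0, 0]])

```text
time: 11.6
ee_pos: [0.5312, -0.1578, 0.0597]
tool_rot: [[0.001, -0.083, 0.997], [-0.001, 0.997, 0.083], [-1.0, -0.001, 0.0]]
ft_force: [2.2, -4.9, 2.8]
finger_gap: 0.153
```

```bash
python3 k.py
```

```text
t 11.6 tcp [ 531.2 -157.8   59.7] along -42.0 side 5.3 f [ 2.15 -4.86  2.78] f_ex -5.03 gap 0.153
r 42.19 cam 1.689 F_tangential(resist) 2.32 F_radial 4.79
0.1 [0.07, -0.41]; 0.2 [0.18, -0.82]; 0.3 [0.33, -1.21]; 0.4 [0.52, -1.59]; 0.5 [0.75, -1.94]; 0.6 [1.01, -2.27]; 0.7 [1.3, -2.57]; 0.8 [1.62, -2.84]; 0.9 [1.97, -3.08]; 1.0 [2.33, -3.28];
```

Call:
move_arm(jaw=[1.0, 1.0, 1.0, 1.0, 1.0], offset=[[0, -0.08, -0.16], [0, -0.07, -0.33], [0, -0.04, -0.49], [0, 0.0, -0.66], [0, 0.06, -0.82]], turn=[[0, 0, 0], [0, 0, 0], [0, 0, 0], [0, 0, 0], [0, 0, 0]])

```text
time: 12.02
ee_pos: [0.5228, -0.1568, 0.0597]
tool_rot: [[-0.0, -0.083, 0.997], [0.001, 0.997, 0.083], [-1.0, 0.001, 0.0]]
ft_force: [3.8, 0.9, 5.6]
finger_gap: 0.154
```

```bash
python3 k.py
```

```text
t 12.02 tcp [ 522.8 -156.8   59.7] along -40.3 side 13.6 f [3.75 0.91 5.61] f_ex 0.59 gap 0.154
r 42.37 cam 1.89 F_tangential(resist) 3.44 F_radial -1.76
0.1 [0.15, -0.39]; 0.2 [0.34, -0.77]; 0.3 [0.57, -1.12]; 0.4 [0.83, -1.45]; 0.5 [1.12, -1.75]; 0.6 [1.44, -2.02]; 0.7 [1.79, -2.26]; 0.8 [2.16, -2.46]; 0.9 [2.54, -2.62]; 1.0 [2.94, -2.75];
```

Call:
move_arm(jaw=[1.0, 1.0, 1.0, 1.0, 1.0], offset=[[0, 0.06, -0.16], [0, 0.12, -0.31], [0, 0.19, -0.47], [0, 0.26, -0.62], [0, 0.34, -0.77]], turn=[[0, 0, 0], [0, 0, 0], [0, 0, 0], [0, 0, 0], [0, 0, 0]])

```text
time: 12.43
ee_pos: [0.5156, -0.1545, 0.0597]
tool_rot: [[0.002, -0.083, 0.997], [-0.0, 0.997, 0.083], [-1.0, -0.0, 0.002]]
ft_force: [5.6, 0.5, 4.3]
finger_gap: 0.153
```

```bash
python3 k.py
```

```text
t 12.43 tcp [ 515.6 -154.5   59.7] along -37.4 side 20.6 f [5.57 0.52 4.3 ] f_ex 0.06 gap 0.153
r 42.46 cam 2.069 F_tangential(resist) 4.89 F_radial -2.72
0.1 [0.22, -0.36]; 0.2 [0.47, -0.69]; 0.3 [0.76, -1.0]; 0.4 [1.07, -1.28]; 0.5 [1.41, -1.52]; 0.6 [1.78, -1.73]; 0.7 [2.16, -1.91]; 0.8 [2.56, -2.04]; 0.9 [2.97, -2.13]; 1.0 [3.38, -2.18];
```

Call:
move_arm(jaw=[1.0, 1.0, 1.0, 1.0], offset=[[0, 0.14, -0.18], [0, 0.26, -0.35], [0, 0.39, -0.51], [0, 0.52, -0.67]], turn=[[0, 0, 0], [0, 0, 0], [0, 0, 0], [0, 0, 0]])

```text
time: 12.77
ee_pos: [0.5096, -0.1512, 0.0597]
tool_rot: [[0.004, -0.083, 0.997], [-0.003, 0.997, 0.083], [-1.0, -0.003, 0.004]]
ft_force: [5.6, -1.9, 1.4]
finger_gap: 0.151
```

```bash
python3 k.py
```

```text
t 12.77 tcp [ 509.6 -151.2   59.7] along -33.6 side 26.3 f [ 5.58 -1.94  1.41] f_ex -2.4 gap 0.151
r 42.45 cam 2.231 F_tangential(resist) 5.73 F_radial -1.41
0.1 [0.27, -0.32]; 0.2 [0.58, -0.61]; 0.3 [0.91, -0.87]; 0.4 [1.26, -1.09]; 0.5 [1.64, -1.28]; 0.6 [2.03, -1.42]; 0.7 [2.44, -1.53]; 0.8 [2.85, -1.6]; 0.9 [3.27, -1.63]; 1.0 [3.69, -1.61];
```

Call:
move_arm(jaw=[1.0, 1.0, 1.0], offset=[[0, 0.09, -0.11], [0, 0.18, -0.22], [0, 0.28, -0.32]], turn=[[0, 0, 0], [0, 0, 0], [0, 0, 0]])

```text
time: 13.02
ee_pos: [0.506, -0.1487, 0.0597]
tool_rot: [[0.004, -0.083, 0.997], [-0.003, 0.997, 0.083], [-1.0, -0.003, 0.003]]
ft_force: [5.5, -3.1, 3.8]
finger_gap: 0.148
```

```bash
python3 k.py
```

```text
t 13.02 tcp [ 506.  -148.7   59.7] along -30.9 side 29.6 f [ 5.54 -3.11  3.79] f_ex -3.55 gap 0.148
r 42.51 cam 2.332 F_tangential(resist) 6.26 F_radial -1.05
0.1 [0.3, -0.29]; 0.2 [0.64, -0.55]; 0.3 [0.99, -0.77]; 0.4 [1.37, -0.96]; 0.5 [1.76, -1.1]; 0.6 [2.17, -1.21]; 0.7 [2.58, -1.28]; 0.8 [3.0, -1.3]; 0.9 [3.42, -1.29]; 1.0 [3.84, -1.23];
```

Call:
move_arm(jaw=[1.0, 1.0, 1.0], offset=[[0, 0.1, -0.1], [0, 0.2, -0.2], [0, 0.31, -0.29]], turn=[[0, 0, 0], [0, 0, 0], [0, 0, 0]])

```text
time: 13.27
ee_pos: [0.503, -0.146, 0.0597]
tool_rot: [[0.004, -0.083, 0.997], [-0.003, 0.997, 0.083], [-1.0, -0.003, 0.004]]
ft_force: [4.7, -2.2, 3.0]
finger_gap: 0.153
```

```bash
python3 k.py
```

```text
t 13.27 tcp [ 503.  -146.    59.7] along -27.9 side 32.4 f [ 4.7  -2.23  3.01] f_ex -2.61 gap 0.153
r 42.48 cam 2.428 F_tangential(resist) 4.92 F_radial -1.69
0.1 [0.33, -0.26]; 0.2 [0.69, -0.48]; 0.3 [1.06, -0.67]; 0.4 [1.45, -0.82]; 0.5 [1.86, -0.93]; 0.6 [2.27, -1.0]; 0.7 [2.69, -1.02]; 0.8 [3.11, -1.01]; 0.9 [3.53, -0.95]; 1.0 [3.94, -0.85];
```

Call:
move_arm(jaw=[1.0, 1.0, 1.0], offset=[[0, 0.16, -0.13], [0, 0.33, -0.26], [0, 0.5, -0.37]], turn=[[0, 0, 0], [0, 0, 0], [0, 0, 0]])

```text
time: 13.52
ee_pos: [0.499, -0.1415, 0.0597]
tool_rot: [[0.004, -0.083, 0.997], [-0.003, 0.997, 0.083], [-1.0, -0.004, 0.004]]
ft_force: [5.3, -3.3, 1.9]
finger_gap: 0.148
```

```bash
python3 k.py
```

```text
t 13.52 tcp [ 499.  -141.5   59.7] along -23.1 side 36.0 f [ 5.31 -3.3   1.91] f_ex -3.73 gap 0.148
r 42.5 cam 2.568 F_tangential(resist) 5.86 F_radial -2.2
0.1 [0.36, -0.21]; 0.2 [0.75, -0.38]; 0.3 [1.14, -0.52]; 0.4 [1.55, -0.61]; 0.5 [1.97, -0.66]; 0.6 [2.39, -0.67]; 0.7 [2.81, -0.64]; 0.8 [3.22, -0.56]; 0.9 [3.63, -0.45]; 1.0 [4.02, -0.29];
```

Call:
move_arm(jaw=[1.0, 1.0, 1.0], offset=[[0, 0.12, -0.07], [0, 0.25, -0.13], [0, 0.37, -0.19]], turn=[[0, 0, 0], [0, 0, 0], [0, 0, 0]])

```text
time: 13.77
ee_pos: [0.4971, -0.1388, 0.0597]
tool_rot: [[0.005, -0.084, 0.996], [-0.005, 0.996, 0.084], [-1.0, -0.005, 0.004]]
ft_force: [4.9, -6.5, 0.7]
finger_gap: 0.151
```

```bash
python3 k.py
```

```text
t 13.77 tcp [ 497.1 -138.8   59.7] along -20.3 side 37.7 f [ 4.92 -6.5   0.73] f_ex -6.89 gap 0.151
r 42.49 cam 2.647 F_tangential(resist) 8.13 F_radial -0.57
0.1 [0.38, -0.18]; 0.2 [0.77, -0.32]; 0.3 [1.18, -0.42]; 0.4 [1.6, -0.48]; 0.5 [2.02, -0.5]; 0.6 [2.44, -0.48]; 0.7 [2.85, -0.41]; 0.8 [3.26, -0.31]; 0.9 [3.65, -0.16]; 1.0 [4.03, 0.02];
```

Call:
move_arm(jaw=[1.0, 1.0], offset=[[0, 0.1, -0.05], [0, 0.2, -0.1]], turn=[[0, 0, 0], [0, 0, 0]])

```text
time: 13.93
ee_pos: [0.4963, -0.1375, 0.0597]
tool_rot: [[0.005, -0.084, 0.996], [-0.005, 0.996, 0.084], [-1.0, -0.006, 0.005]]
ft_force: [5.5, -7.6, -0.5]
finger_gap: 0.151
```

```bash
python3 k.py
```

```text
t 13.93 tcp [ 496.3 -137.5   59.7] along -18.9 side 38.4 f [ 5.46 -7.63 -0.46] f_ex -8.06 gap 0.151
r 42.44 cam 2.683 F_tangential(resist) 9.36 F_radial -0.75
0.1 [0.39, -0.17]; 0.2 [0.79, -0.29]; 0.3 [1.2, -0.38]; 0.4 [1.61, -0.42]; 0.5 [2.03, -0.43]; 0.6 [2.45, -0.39]; 0.7 [2.86, -0.31]; 0.8 [3.27, -0.19]; 0.9 [3.65, -0.03]; 1.0 [4.02, 0.17];
```

In the target band. I hold still to average out the noise.

Call:
move_arm(jaw=[1.0, 1.0], offset=[[0, 0, 0], [0, 0, 0]], turn=[[0, 0, 0], [0, 0, 0]])

```text
time: 14.1
ee_pos: [0.4962, -0.1372, 0.0597]
tool_rot: [[0.005, -0.084, 0.996], [-0.005, 0.996, 0.084], [-1.0, -0.005, 0.005]]
ft_force: [5.4, -6.1, 1.2]
finger_gap: 0.15
```

```bash
for i in 1 2 3; do python3 k.py | grep -o "r .*"; python3 -c "from h import *;snap('scene','x.png')"; done; python3 k.py
```

```text
r 42.47 cam 2.69 F_tangential(resist) 8.0 F_radial -1.49
r 42.48 cam 2.691 F_tangential(resist) 7.27 F_radial -0.55
r 42.45 cam 2.691 F_tangential(resist) 7.83 F_radial -1.26
t 14.25 tcp [ 496.2 -137.2   59.7] along -18.6 side 38.5 f [ 4.55 -6.07  1.1 ] f_ex -6.43 gap 0.154
r 42.45 cam 2.691 F_tangential(resist) 7.54 F_radial -0.82
0.1 [0.39, -0.16]; 0.2 [0.79, -0.29]; 0.3 [1.2, -0.37]; 0.4 [1.62, -0.41]; 0.5 [2.04, -0.41]; 0.6 [2.45, -0.37]; 0.7 [2.87, -0.29]; 0.8 [3.27, -0.16]; 0.9 [3.65, -0.0]; 1.0 [4.02, 0.2];
```

Call:
move_arm(jaw=[1.0, 1.0], offset=[[0, 0.1, -0.04], [0, 0.2, -0.09]], turn=[[0, 0, 0], [0, 0, 0]])

```text
time: 14.42
ee_pos: [0.4955, -0.136, 0.0597]
tool_rot: [[0.006, -0.084, 0.996], [-0.006, 0.996, 0.084], [-1.0, -0.007, 0.005]]
ft_force: [5.9, -8.1, -0.4]
finger_gap: 0.152
```

```bash
python3 k.py;python3 -c "from h import *;snap('scene','x.png')"; python3 k.py|grep -o "r .*"
```

```text
t 14.42 tcp [ 495.5 -136.    59.7] along -17.3 side 39.1 f [ 5.9  -8.09 -0.38] f_ex -8.55 gap 0.152
r 42.44 cam 2.723 F_tangential(resist) 9.93 F_radial -1.29
0.1 [0.39, -0.15]; 0.2 [0.8, -0.26]; 0.3 [1.21, -0.33]; 0.4 [1.63, -0.36]; 0.5 [2.05, -0.35]; 0.6 [2.47, -0.29]; 0.7 [2.87, -0.19]; 0.8 [3.27, -0.06]; 0.9 [3.65, 0.12]; 1.0 [4.01, 0.33]; r 42.46 cam 2.731 F_tangential(resist) 8.66 F_radial -0.18
```

The slow-turning force is 9.9 N (8.7 N static), inside the 9–11 N band and still rising stiffly. I stop, open and rise.

Call:
move_arm(jaw=[4, 4, 4, 4, 4, 4], offset=[[0, 0, 0], [0, 0, 0], [0, 0, 0], [0, 0, 0], [0, 0, 0], [0, 0, 0]], turn=[[0, 0, 0], [0, 0, 0], [0, 0, 0], [0, 0, 0], [0, 0, 0], [0, 0, 0]])

```text
time: 14.97
ee_pos: [0.4914, -0.1316, 0.059]
tool_rot: [[-0.003, -0.083, 0.997], [0.001, 0.997, 0.083], [-1.0, 0.002, -0.003]]
ft_force: [0.6, 0.2, 0.8]
finger_gap: 0.442
```

Call:
move_arm(jaw=[4, 4, 4, 4, 4, 4, 4, 4, 4, 4], offset=[[-1, 0, 0], [-3, 0, 0], [-6, 0, 0], [-10, 0, 0], [-14, 0, 0], [-18, 0, 0], [-20, -2, 0], [-20, -5, 0], [-20, -8, 0], [-20, -8, 0]], turn=[[0, 0, 0], [0, 0, 0], [0, 0, 0], [0, 0, 0], [0, 0, 0], [0, 0, 0], [0, 0, 0], [0, 0, 0], [0, 0, 0], [0, 0, 0]])

```text
time: 15.8
ee_pos: [0.5006, -0.2172, 0.2614]
tool_rot: [[0.004, -0.08, 0.997], [-0.006, 0.997, 0.08], [-1.0, -0.006, 0.003]]
ft_force: [0.5, 0.9, 0.3]
finger_gap: 0.461
```

Run:
```python
from s import *
from m import *
s=rep();w,st=snap("wrist","w5.png");im,_=snap("scene","scene5.png")
r=[cv2.boundingRect(c) for c in big(masks(im)["red"]) if cv2.contourArea(c)>25];print("scene red",r)
ys=cv2.resize(im[130:330,90:380],None,fx=1.5,fy=1.5,interpolation=2);b=cv2.resize(w[:300],None,fx=.62,fy=.62)
o=np.zeros((310,790,3),np.uint8);o[:ys.shape[0],:ys.shape[1]]=ys;o[:b.shape[0],440:440+b.shape[1]]=b;cv2.imwrite("pics/crop5.png",o)
for a in(2.6,2.7,2.8):
    p=np.array([532.7,-115.6])-42*np.cos(a)*ey-42*np.sin(a)*ex;print(a,[proj("scene",[p[0]/1e3,p[1]/1e3,z]).round(1).tolist() for z in(.046,.086)])
```

```text
t 15.8 tcp [ 500.6 -217.2  261.4] along -98.7 side 40.7 f [0.46 0.85 0.3 ] f_ex 0.81 gap 0.461
scene red [(136, 228, 10, 19), (455, 101, 45, 11)]
2.6 [[141.5, 247.5], [137.1, 230.6]]
2.7 [[143.0, 246.1], [138.7, 229.2]]
2.8 [[144.7, 244.8], [140.5, 227.9]]
```

View pics/crop5.png

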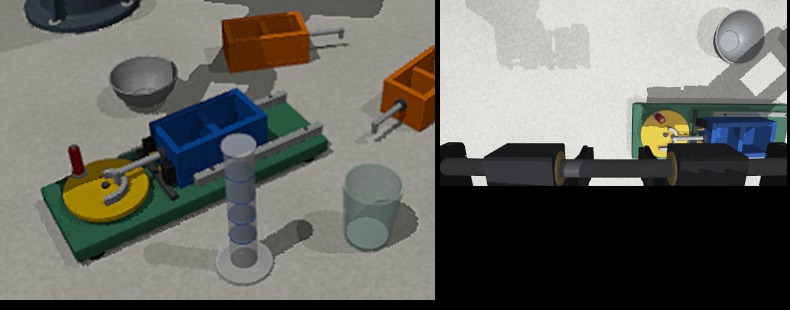

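The post stayed at about 2.7 rad (scene crop (76,160)). The hook encloses the bolt, the mould is flat against the stop, and the cylinder, beaker and bowl look undisturbed. I let the arm settle and hand in.

Call:
move_arm(jaw=[4, 4, 4, 4], offset=[[0, 0, 0], [0, 0, 0], [0, 0, 0], [0, 0, 0]], turn=[[0, 0, 0], [0, 0, 0], [0, 0, 0], [0, 0, 0]])

```text
time: 16.23
ee_pos: [0.4992, -0.2112, 0.2594]
tool_rot: [[-0.001, -0.084, 0.996], [0.001, 0.996, 0.084], [-1.0, 0.001, -0.001]]
ft_force: [-0.0, -0.1, 0.2]
finger_gap: 0.459
```

```bash
python3 -c "
from s import *
rep();print(env.job_done())"
```

```text
t 16.23 tcp [ 499.2 -211.2  259.4] along -92.6 side 41.6 f [-0.02 -0.08  0.25] f_ex -0.08 gap 0.459
the job is handed in; nothing more can be done
None
```

The mould is drawn in and clamped, and I handed the job in at about 16 s; no verdict was reported.

**What I did:** I pushed the blue mould along its rails until the push force jumped from about 3 to 6.5 N, which meant it had met the plungers. A picture then showed the bolt pin in the cam's mouth. I gripped the red crank post and turned the cam from about 0.26 to 2.73 rad in small, force-checked steps. I stopped at 9.9 N along the post's path while turning (8.7 N at rest), then opened the jaws and rose clear.

**Last checks:**
- **Cam:** after release, the picture put the post at about 2.7 rad, so it had not sprung back.
- **Mould and glassware:** by eye the hook was round the bolt, the mould was flat, and the cylinder, beaker and bowl were where they had stood.
- **Arm:** the force reading was about zero, so the robot was touching nothing.

**Not confirmed or in disagreement:**
- I could not measure the hook's pull on the bolt (needed above 15 N); I inferred it from the crank force.
- I did not measure the pin's final distance from the cam axis.
- The platform's corners put the cam axis about 8 mm from where the disc's outline put it. I used the disc, and the post's 42 mm radius agreed with it.

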